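# Stand a seedling plate in the growth rack

### The arm

A 7-joint arm with a two-finger parallel gripper is mounted at the origin on the work surface. World frame = base frame: x ahead of the robot, y to its left, z up, the work surface at z = 0. Lengths are in m, angles in rad, forces in N, time in s.
With the tool pointing down it reaches from about 0.425 to 0.95 m from the base axis. Payload 4.7 kg.
Tool frame: the origin (TCP) lies at the very end of the fingers, on their centre line; the grasp point (between the pads) lies manip.grip_depth behind it (manip.grip_depth is the distance from the TCP to the grasp point, in m); z points along the fingers, y is the line along which they close (so a half turn about z gives the same grasp; the last joint's range is limited). The gripper opens to 85 mm and grips with 20 to 120 N. Pads are 22 mm wide; open, the fingers measure 114 mm over their backs; the gripper's body (76 mm by 85 mm) begins 54 mm behind the grasp point. The pads swing forward as they close: fully open they stand 13 mm farther back than shut.
Start: joints at [1.228, 0.469, -0.049, 1.532, 0.024, 1.141, -0.082], TCP at [0.208, -0.642, 0.198] pointing down, gripper open.
Joint ranges: [-2.59, 2.59], [-0.33, 1.99], [-1.39, 1.29], [0.1, 2.45], [-1.04, 4.18], [0.21, 1.99], [-2.66, 2.66]. Speed limits (rad/s): [2.57, 2.57, 3.14, 3.14, 3.14, 3.14, 3.14].

### API

Orientations are given as a unit quaternion [x, y, z, w].
In Python, from rig import telemetry, cams, manip gives the robot as it stands.
- The arm moves only by the tool step_arm, never from a script. Its argument "motion" is a list that holds one entry, the list of rows, each a list of 7 numbers: the shift along the world's x, y, z as a fraction of full scale, then the turn, a rotation vector about the world's x, y, z as a fraction of full scale, then the opening, from 0 (shut) to 1 (fully open). A call has exactly 10 rows; each row is the pose to reach, as a shift and turn from the pose commanded when the call began, turning the shorter way round; what a row does not reach only later rows make up. Full scale, the value 1, is 200 mm for a shift and 180 degrees for a turn. A row lasts 1/8 s, in which the tool goes at most 62.5 mm and 10.7 degrees, less where a joint would pass 70% of its speed; a pose out of reach is approached as far as the arm can. A call with a number of a shift or a turn outside -1 to 1 is refused whole. A call with a gripper value outside its range is refused whole. The fingers move at their own pace and stop on an object; "force" is the grip in N (left out, the last holds). Time passes only in rows, so rows that repeat a pose let the fingers close, or fill a call up. It gives the time, the measured TCP pose, the force, the opening and the grip force at its end, in the units of the state.
- telemetry.observe(): the state, without advancing time (a new reading comes with each control period).
- cams.get_image(name): name is "scene" or "side" or "wrist"; returns a dict with "image" (384x512x3 uint8, red, green, blue), "camera_matrix" (3x3 intrinsics, pixels), "R" (3x3) and "t" (3): a world point X has camera coordinates R X + t. Camera axes: x right, y down, z forward; pixel columns grow to the right and rows downward; lengths in m; the calibration is good to about 2 mm. A picture is of the moment at which its call begins. There is no depth.
- manip.sign_off(): hands the job in; it is judged then, once.
The state is a dict: "clock": time; "joint_pos": joint angles; "qd": joint speeds; "effort": joint torques, N m; "eef_pos": TCP position; "ee_rot": TCP orientation; "ft_force": force on the tool from outside, world axes, zero at the start; "torque": the same for the moment, N m; "opening": opening from 0.0 (shut) to 1.0 (fully open); "finger_force": force on a finger pad.
Only numpy, scipy, OpenCV 4.12 (cv2) and the standard library are available. Lean on these libraries where they do the work, as an engineer would, in place of code of your own. Each camera call takes 0.05 s, during which the arm holds its last target. There are 200 camera calls.

### The job

Take the seedling plate (orange tape) off the leaning easel and lower it, without letting it drop, into the bay of the white rack marked in green, so that it stands upright on its edge, fully down, with the taped edge at the top. Once it stands there, let go of it and throw the red lever fully over, away from the robot, to start the rack's light. Leave the other two plates, the beaker and the stack of dishes where they are.

Things in the scene. Friction and masses are not known exactly. Their poses are not given: they have to be found in the camera images.
- plate: clear square culture plate with cream agar and green seedlings, 17 mm thick (x), 120 mm wide (y), 120 mm tall (z), orange tape on its top edge. Origin: middle of its lower, untaped edge; z points to the tape. Starts leaning in the easel 30 degrees from vertical, tape towards the robot; the easel's back board reaches 62 mm up its underside, the rest is free.
- easel: fixed wooden easel on a 120 x 140 mm base; origin under the middle of the base edge nearest the robot, z up; the base reaches to x = 120 mm. The plate's lower edge rests at (90, 0, 36) mm in this frame between a back board and a 10 mm front lip; the plate leans towards the easel's -x.
- rack: fixed white rack, origin under the middle bay, z up. Three bays in a row along its x at -80, 0 and +80 mm, floor 12 mm above the table; base 150 mm wide in y. At x = -176 mm stands an upright light panel 14 mm thick, 150 mm wide, its top 162 mm above the table.
- free_bay: the empty bay of the rack, marked by a green strip on its floor and green tabs at both ends. Origin: middle of the bay's floor (12 mm above the table). x across the slot, y along it, z up. The slot is 21 mm wide and 128 mm long, its walls 39 mm high with a mouth that flares above that to about 28 mm wide, 48 mm above the floor.
- plate_b: clear square culture plate with cream agar and green seedlings, 17 mm thick (x), 120 mm wide (y), 120 mm tall (z), white tape; stands in another bay of the rack, 80 or 160 mm from the free one. Leave it. Origin: middle of its lower edge.
- plate_c: the same as plate_b, in the remaining bay. Leave it.
- light_switch (a joint): the red lever of the light's switch box, rad: 0 leans towards the box's -x (the robot), 1.0 is fully over to the box's +x (light on). It stays where it is left.
- light_switch_tip (a point): tip of the red lever, 80 mm from its pivot; moves with the lever.
- light_switch_base: grey switch box fixed to the table, origin under its middle; the lever swings in its x-z plane.
- beaker: glass beaker, 70 mm across, 100 mm tall, origin under its middle. Leave it.
- dishes: stack of three round dishes, 90 mm across, 43 mm tall, origin under its middle. Leave it.
Mind the look-alikes: they are no part of the job. What is shaped like the plate but yellow is not meant.

How it is judged:
By the outcome, as a careful person would: the job done as asked, in the order asked, and still so for the second after the job is handed in, with the robot touching nothing.
It also fails if it takes over 61 s, if anything falls off the work surface, if the arm or the gripper's body presses on something with over 40 N, if the wrist force passes 120 N, or if a joint passes its speed limit or range.

## Working session

There is one attempt and no reset: what is moved stays moved. The work goes in short steps, Python scripts to look and compute and a tool call to move; the robot and the scene stay as the last step left them, time stands still between calls to the robot, and variables do not carry over. Pictures are saved under pics/ and viewed, at most 10 in all, crops included, and the job is handed in when it is done.

Besides the shell and the picture viewer there is one more tool, called after "Request:" as name([rows], argument=value, ...), one row to a line, values as JSON. step_arm: Moves the arm, as the interface text tells. Its arguments: {"type":"object","properties":{"motion":{"type":"array","items":{"type":"array","items":{"type":"array","items":{"type":"number"}}}},"force":{"type":"number"}},"required":["motion"]}

```bash
ls; mkdir -p pics
python3 - <<'E'
from rig import telemetry, cams, manip
import cv2,pickle,numpy as np
d={}
for n in("scene","side","wrist"):
    r=cams.get_image(n); d[n]=r; cv2.imwrite(f"pics/{n}0.png",r["image"][:,:,::-1])
    print(n,np.round(r["camera_matrix"],1).tolist(),np.round(r["R"],3).tolist(),np.round(r["t"],3))
pickle.dump(d,open("d0.pkl","wb"))
print(telemetry.observe(),manip.grip_depth)
E
```

```text
pics
scene [[453.2, 0.0, 257.9], [0.0, 453.2, 189.6], [0.0, 0.0, 1.0]] [[0.242, 0.97, 0.02], [0.706, -0.162, -0.689], [-0.665, 0.18, -0.724]] [-0.159 -0.351  1.746]
side [[496.3, 0.0, 257.1], [0.0, 496.3, 185.7], [0.0, 0.0, 1.0]] [[0.995, -0.102, -0.017], [-0.091, -0.783, -0.615], [0.05, 0.613, -0.788]] [-0.588  0.11   1.384]
wrist [[265.5, 0.0, 254.0], [0.0, 265.5, 190.4], [0.0, 0.0, 1.0]] [[0.308, -0.951, -0.002], [-0.919, -0.298, 0.258], [-0.246, -0.077, -0.966]] [-0.673 -0.032  0.378]
{'clock': 0.15, 'joint_pos': array([ 1.22813896,  0.4693135 , -0.04862011,  1.53344805,  0.02413018,
        1.14099547, -0.08228695]), 'qd': array([-0.00061886, -0.00387452,  0.00210332, -0.00283618, -0.00020283,
       -0.00151831, -0.00037457]), 'effort': array([ 9.10309200e-05, -5.10765123e+01, -4.69800085e-02, -2.37977171e+01,
        1.06970678e-02,  5.37927015e-03, -7.92845640e-06]), 'eef_pos': array([ 0.20819134, -0.64155319,  0.19755189]), 'ee_rot': array([ 9.87713642e-01,  1.56272646e-01, -1.55909548e-04, -7.73242842e-04]), 'ft_force': array([ 0.38502931, -0.76999946,  0.30598989]), 'torque': array([ 0.02107877,  0.03185635, -0.023559  ]), 'finger_force': 0.0, 'opening': 1.001934791314256} 0.0187
```

View pics/scene0.png

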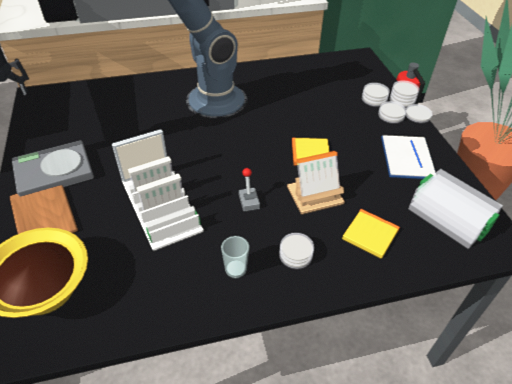

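View pics/side0.png

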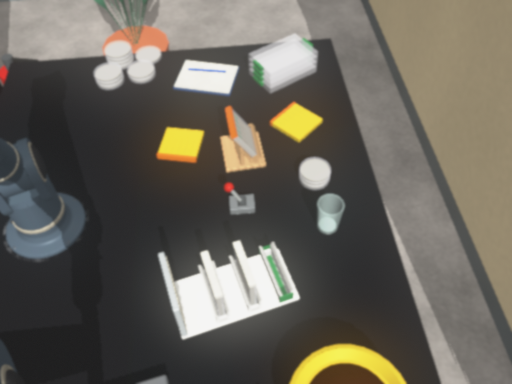

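The scene view shows three candidates for the plate: the leaning plate with seedlings and orange tape in the easel at scene (319,175) / side (240,130), a yellow slab at scene (310,150) / side (181,144), and a yellow slab at scene (371,232) / side (297,121). By the description it is the leaning one. The green bay is the one farthest from the robot, at side (278,272). The lever is at scene (248,185). I'll check this in one crop.

Run:
```python
import cv2,pickle,numpy as np
d=pickle.load(open("d0.pkl","rb"))
def crop(n,x,y,w,h,W,H):
    c=d[n]["image"][y:y+h,x:x+w,::-1]; return cv2.resize(np.ascontiguousarray(c),(W,H),interpolation=cv2.INTER_CUBIC)
a=crop("scene",280,135,80,80,400,300*0+400); b=crop("side",205,95,80,80,400,400)
cv2.imwrite("pics/c1.png",np.hstack([a,b]))
a=crop("scene",110,125,100,125,400,500); b=crop("side",150,225,160,120,400,300)
b2=crop("side",215,175,53,50,212,200); 
R=np.zeros((500,400,3),np.uint8); R[:300]=b; R[300:,:212]=b2
cv2.imwrite("pics/c2.png",np.hstack([a,R]))
```

```text
(no output)
```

View pics/c1.png

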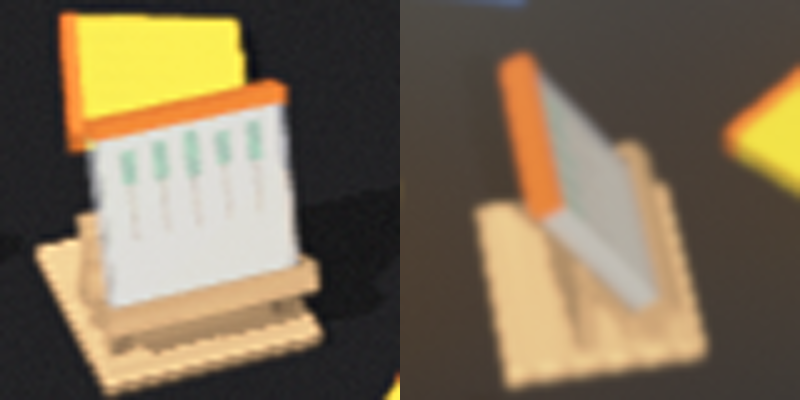

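View pics/c2.png

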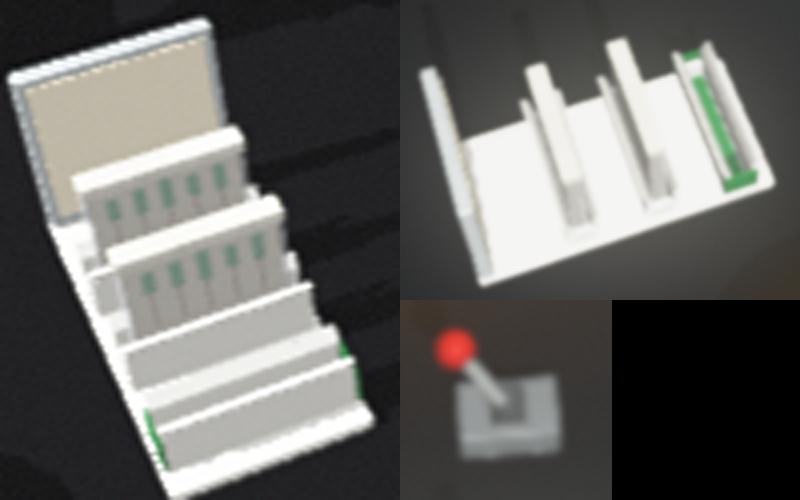

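The crop confirms the choice: clear plate, five seedlings, orange tape on top (tape at scene ≈(317,156)), leaning in the easel. The green strip and tabs are in the bay farthest from the panel. Next I compute poses from corner points in both views.

```bash
cat > h.py <<'E'
import numpy as np, cv2, pickle
from scipy.optimize import least_squares
from scipy.spatial.transform import Rotation as Ro
def proj(c,X):
    p=(np.asarray(X)@np.asarray(c["R"]).T+c["t"])@np.asarray(c["camera_matrix"]).T
    return p[...,:2]/p[...,2:]
def ray(c,uv):
    d=np.asarray(c["R"]).T@np.linalg.solve(c["camera_matrix"],[*uv,1]); return -np.asarray(c["R"]).T@c["t"],d
def plane(c,uv,z):
    o,d=ray(c,uv); return o+d*(z-o[2])/d[2]
def tri(obs):
    A=0;b=0
    for c,uv in obs:
        o,d=ray(c,uv); d=d/np.linalg.norm(d); P=np.eye(3)-np.outer(d,d); A=A+P;b=b+P@o
    return np.linalg.solve(A,b)
def fit(obs,x0):  # obs: (cam,uv,local xyz) ; pose x,y,yaw
    def f(p):
        R=Ro.from_euler('z',p[2]).as_matrix()
        return np.concatenate([proj(c,R@np.array(l)+[p[0],p[1],0])-uv for c,uv,l in obs])
    r=least_squares(f,x0,loss='soft_l1'); return r.x,f(r.x).reshape(-1,2)
def comp(img,lo,hi):
    return cv2.inRange(cv2.cvtColor(img,cv2.COLOR_RGB2HSV),lo,hi)
E
python3 - <<'E'
from h import *
np.set_printoptions(precision=4,suppress=True)
d=pickle.load(open("d0.pkl","rb")); S,D=d["scene"],d["side"]
f=lambda ox,oy,s,du=0:(lambda u,v:np.array([ox+(u-du+.5)/s-.5,oy+(v+.5)/s-.5]))
s1=f(280,135,5);d1=f(205,95,5,400);s2=f(110,125,4);d2=f(150,225,2.5,400);d3=lambda u,v:np.array([215+(u-400+.5)/4-.5,175+(v-300+.5)/4-.5])
a=np.pi/6
def pl(x,y,z): # plate->easel
    return [.09+x*np.cos(a)-z*np.sin(a),y,.036+x*np.sin(a)+z*np.cos(a)]
O=[(S,s1(83,125),pl(-.0085,-.06,.12)),(S,s1(280,82),pl(-.0085,.06,.12)),(S,s1(95,142),pl(.0085,-.06,.12)),(S,s1(288,103),pl(.0085,.06,.12)),
(D,d1(500,65),pl(-.0085,.06,.12)),(D,d1(537,220),pl(-.0085,-.06,.12)),(D,d1(535,55),pl(.0085,.06,.12)),(D,d1(562,210),pl(.0085,-.06,.12)),(D,d1(635,308),pl(-.0085,-.06,0)),(D,d1(658,297),pl(.0085,-.06,0))]
p,r=fit(O,[.6,.1,0]);print("easel",p,"\n",r.round(1).tolist())
for v in[(-.0,0,.12),(0,0,0)]:
    R=Ro.from_euler('z',p[2]).as_matrix();print(R@pl(*v)+[p[0],p[1],0])
O=[]
for x,sc,sd in[(0,[(107,250),(113,262),(275,200),(284,212)],[(608,45),(627,38),(650,175),(668,165)]),(-.08,[(72,180),(80,193),(238,130),(244,142)],[(527,70),(545,65),(572,180),(585,170)])]:
    for q,(sx,sy) in zip(sc,[(-1,-1),(1,-1),(-1,1),(1,1)]):O.append((S,s2(*q),(x+sx*.0085,sy*.06,.132)))
    for q,(sx,sy) in zip(sd,[(-1,1),(1,1),(-1,-1),(1,-1)]):O.append((D,d2(*q),(x+sx*.0085,sy*.06,.132)))
O+=[(S,s2(10,75),(-.183,-.075,.162)),(S,s2(208,20),(-.183,.075,.162)),(D,d2(423,70),(-.183,.075,.162))]
p,r=fit(O,[.6,-.2,0]);print("rack",p,"\n",r.round(1).tolist())
print("bay",p[:2]+.08*np.array([np.cos(p[2]),np.sin(p[2])]))
tip=[]
for c in(S,D):
    for nm,lo,hi,reg in[("red",(0,150,120),(4,255,255),None),("green",(50,80,50),(85,255,255),None)]:
        m=comp(c["image"],lo,hi);n,l,st,ce=cv2.connectedComponentsWithStats(m)
        for i in range(1,n):
            if st[i,4]>8: print(nm,st[i].tolist(),ce[i].round(1), plane(c,ce[i],.012) if nm=="green" else "")
E
```

```text
easel [0.5101 0.2023 0.07  ] 
 [[0.8, -0.7], [-0.9, 0.0], [0.5, -2.9], [-0.0, -3.2], [1.5, 0.8], [-0.2, -1.1], [-0.7, 0.0], [-0.2, -1.9], [2.1, 2.7], [2.3, 2.3]]
[0.5401 0.2044 0.1399]
[0.5999 0.2086 0.036 ]
rack [ 0.5399 -0.2545  0.2308] 
 [[0.1, 0.2], [0.5, 1.2], [-0.0, -0.9], [-0.1, -0.1], [1.1, 0.3], [0.3, 1.1], [0.3, -8.4], [0.3, -6.7], [0.5, -0.7], [0.3, -0.2], [-0.4, -0.7], [0.1, -0.2], [1.2, 0.1], [0.9, 0.0], [-2.7, 0.6], [-0.5, 2.2], [-0.3, -0.7], [-0.0, -1.2], [-0.2, 0.2]]
bay [ 0.6177 -0.2362]
red [397, 71, 23, 15, 136] [406.8  77.7] 
red [242, 168, 9, 8, 57] [246.3 171.7] 
green [320, 0, 137, 93, 7465] [389.3  30.4] [-0.3457  0.8852  0.012 ]
green [481, 0, 31, 92, 1591] [497.9  52.6] [-0.0572  1.2722  0.012 ]
green [418, 174, 15, 13, 58] [424.9 179.4] [0.5927 0.5646 0.012 ]
green [477, 213, 23, 28, 192] [488.2 226.1] [0.809  0.6514 0.012 ]
green [148, 233, 3, 7, 9] [149.2 235.8] [ 0.6223 -0.3053  0.012 ]
red [0, 66, 8, 17, 95] [ 3.1 73.6] 
red [224, 182, 10, 10, 76] [228.3 186.5] 
green [304, 39, 9, 7, 17] [308.5  42.1] [0.8586 0.7175 0.012 ]
green [254, 61, 9, 25, 146] [257.9  73. ] [0.6519 0.5634 0.012 ]
green [264, 245, 5, 4, 14] [266.  246.5] [ 0.6004 -0.1446  0.012 ]
green [268, 256, 24, 45, 164] [279.  280.8] [ 0.6218 -0.2479  0.012 ]
```

Request:
step_arm([
  [[0.1,0.1,0.3,0,0,0.06,1],[0.3,0.3,0.5,0,0,0.12,1],[0.5,0.5,0.5,0,0,0.17,1],[0.7,0.7,0.5,0,0,0.22,1],[0.85,0.85,0.5,0,0,0.25,1],[1,1,0.5,0,0,0.28,1],[1,1,0.5,0,0,0.28,1],[1,1,0.5,0,0,0.28,1],[1,1,0.5,0,0,0.28,1],[1,1,0.5,0,0,0.28,1]],
])

```text
clock: 1.4
eef_pos: [0.4075, -0.443, 0.2983]
ee_rot: [0.828, 0.561, -0.0, -0.0]
ft_force: [0.6, 0.5, 0.2]
opening: 1.001
finger_force: 0.0
```

Request:
step_arm([
  [[0.2,0.2,0,0,0,0.05,0.8],[0.4,0.4,0,0,0,0.1,0.8],[0.6,0.6,0,0,0,0.15,0.8],[0.8,0.8,0,0,0,0.18,0.8],[1,1,0,0,0,0.192,0.8],[1,1,0,0,0,0.192,0.8],[1,1,0,0,0,0.192,0.8],[1,1,0,0,0,0.192,0.8],[1,1,0,0,0,0.192,0.8],[1,1,0,0,0,0.192,0.8]],
])

```text
clock: 2.65
eef_pos: [0.608, -0.2429, 0.2986]
ee_rot: [0.623, 0.782, -0.0, 0.0]
ft_force: [0.7, -0.2, 0.7]
opening: 0.801
finger_force: 0.0
```

Run:
```python
from h import *
from rig import telemetry, cams
np.set_printoptions(precision=4,suppress=True)
o=telemetry.observe();print(o["clock"],o["eef_pos"],Ro.from_quat(o["ee_rot"]).as_matrix(),o["joint_pos"],o["opening"])
w=cams.get_image("wrist");pickle.dump(w,open("w1.pkl","wb"))
cv2.imwrite("pics/w1.png",cv2.resize(w["image"][:,:,::-1],(800,600),interpolation=cv2.INTER_CUBIC))
d=pickle.load(open("d0.pkl","rb"))
print("tip",tri([(d["scene"],(246.3,171.7)),(d["side"],(228.3,186.5))]))
print("boxtop side",plane(d["side"],(215+107/4,175+105/4),.03),"scene box",plane(d["scene"],(249,200),.015))
```

```text
2.65 [ 0.608  -0.2429  0.2986] [[-0.2225  0.9749  0.0002]
 [ 0.9749  0.2225 -0.0003]
 [-0.0004  0.0001 -1.    ]] [ 0.6704  0.4197 -0.515   1.428   0.2075  1.3477  0.3713] 0.8010962222130169
tip [ 0.516  -0.001   0.0976]
boxtop side [ 0.5484 -0.0023  0.03  ] scene box [ 0.5559 -0.0029  0.015 ]
```

View pics/w1.png

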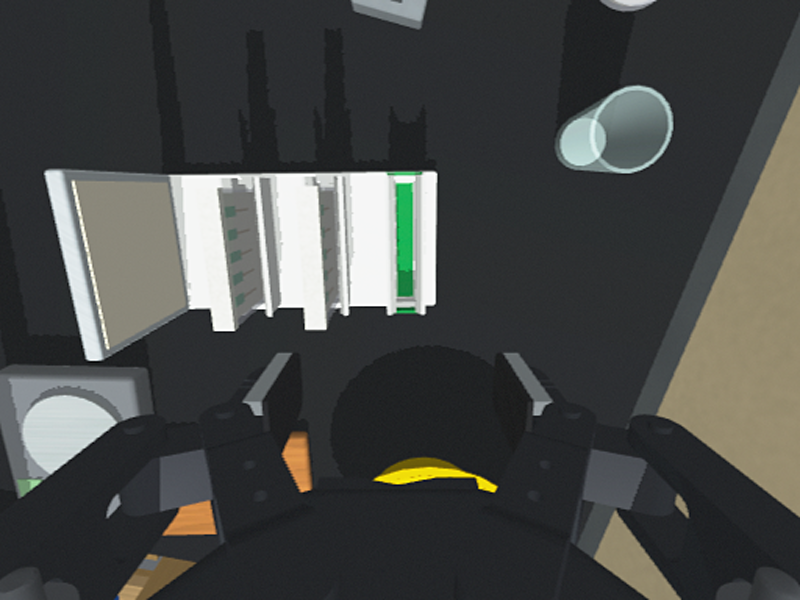

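The wrist view shows the free bay's green strip at about (405,238) of 800x600, with tabs at its ends at (405,174) and (405,310). I'll get the slot centre line from the green mask.

Run:
```python
from h import *
np.set_printoptions(precision=4,suppress=True)
w=pickle.load(open("w1.pkl","rb"))
m=comp(w["image"],(50,80,50),(85,255,255));n,l,st,ce=cv2.connectedComponentsWithStats(m)
for i in range(1,n):
    if st[i,4]>5: print(st[i],ce[i].round(1))
m[:,:235]=0;m[:,290:]=0;m[210:]=0
P=[]
for v in range(105,205,6):
    u=np.flatnonzero(m[v]); 
    if len(u): a,b=plane(w,(u[0]-.5,v),.012),plane(w,(u[-1]+.5,v),.012); P.append((a+b)/2); print(v,u[0],u[-1],P[-1][:2],np.linalg.norm(b-a).round(4))
P=np.array(P); k=np.polyfit(P[2:-2,1],P[2:-2,0],1); print("yaw",-np.arctan(k[0]),"x at y=-.236",np.polyval(k,-.236))
# rack fit with wrist corners: base corners right-end & wall tops (800x600 px -> 512x384)
s=.64
for n_,q,z in[("base far R",(437,171),.012),("base near R",(436,306),.012),("L wall top far",(388,172),.06),("L wall near",(389,314),.06),("R wall far",(422,172),.06),("R wall near",(424,314),.06),("panel top far",(46,170),.162),("panel top near",(88,360),.162)]:
    print(n_,plane(w,np.array(q)*s-.2,z)[:2])
```

```text
[248 110  22   2  40] [259.4 110.6]
[253 117  11  73 739] [258.4 152.6]
[254 197  13   4  48] [259.5 198.6]
111 248 269 [ 0.5983 -0.1637] 0.0367
117 254 263 [ 0.6004 -0.1731] 0.0168
123 253 263 [ 0.6018 -0.1828] 0.0185
129 254 263 [ 0.6049 -0.1922] 0.017
135 254 263 [ 0.6071 -0.2019] 0.017
141 254 263 [ 0.6094 -0.2117] 0.0171
147 254 263 [ 0.6117 -0.2217] 0.0172
153 254 263 [ 0.614  -0.2317] 0.0173
159 254 263 [ 0.6164 -0.2419] 0.0174
165 254 263 [ 0.6188 -0.2522] 0.0176
171 254 263 [ 0.6212 -0.2626] 0.0177
177 254 263 [ 0.6236 -0.2732] 0.0178
183 254 263 [ 0.6261 -0.2838] 0.0179
189 254 263 [ 0.6286 -0.2946] 0.018
yaw 0.2320668739542668 x at y=-.236 0.6149668972667653
base far R [ 0.6317 -0.1532]
base near R [ 0.6673 -0.2986]
L wall top far [ 0.5823 -0.1671]
L wall near [ 0.614  -0.3054]
R wall far [ 0.614  -0.1599]
R wall near [ 0.6496 -0.2973]
panel top far [ 0.3454 -0.223 ]
panel top near [ 0.3797 -0.3661]
```

```bash
cat >> h.py <<'E'
def Rtool(yaw,tilt):  # columns: plate y, plate x, -plate z
    Rp=(Ro.from_euler('z',yaw)*Ro.from_euler('y',-tilt)).as_matrix()
    return np.column_stack([Rp[:,1],Rp[:,0],-Rp[:,2]]),Rp
def delta(o,p,R):  # shift/turn fractions from state o
    return (np.array(p)-o["eef_pos"])/.2,(Ro.from_matrix(R)*Ro.from_quat(o["ee_rot"]).inv()).as_rotvec()/np.pi
E
python3 - <<'E'
from h import *
from rig import telemetry
o=telemetry.observe();R,Rp=Rtool(.07,np.pi/6)
top=np.array([.54,.204,.14]);print(delta(o,top+.12*Rp[:,2],R))
E
```

```text
(array([-0.63980961,  2.2120987 , -0.27330531]), array([ 0.02456195, -0.16495369, -0.04813592]))
```

Request:
step_arm([
  [[-0.05,0.2,0,0,0,0,0.8],[-0.1,0.4,0,0,0,0,0.8],[-0.2,0.6,0,0,0,0,0.8],[-0.25,0.8,0,0,0,0,0.8],[-0.3,1,0,0,0,0,0.8],[-0.3,1,0,0,0,0,0.8],[-0.3,1,0,0,0,0,0.8],[-0.3,1,0,0,0,0,0.8],[-0.3,1,0,0,0,0,0.8],[-0.3,1,0,0,0,0,0.8]],
])

```text
clock: 3.95
eef_pos: [0.5485, -0.0427, 0.2982]
ee_rot: [0.623, 0.782, -0.0, -0.0]
ft_force: [0.6, -0.1, -0.7]
opening: 0.8
finger_force: 0.0
```

Request:
step_arm([
  [[-0.05,0.2,0,0.004,-0.03,-0.008,0.8],[-0.1,0.4,0,0.008,-0.06,-0.016,0.8],[-0.2,0.6,-0.1,0.012,-0.09,-0.024,0.8],[-0.3,0.8,-0.2,0.018,-0.12,-0.036,0.8],[-0.34,1,-0.27,0.025,-0.165,-0.048,0.8],[-0.34,1,-0.27,0.025,-0.165,-0.048,0.8],[-0.34,1,-0.27,0.025,-0.165,-0.048,0.8],[-0.34,1,-0.27,0.025,-0.165,-0.048,0.8],[-0.34,1,-0.27,0.025,-0.165,-0.048,0.8],[-0.34,1,-0.27,0.025,-0.165,-0.048,0.8]],
])

```text
clock: 5.2
eef_pos: [0.4809, 0.1576, 0.2446]
ee_rot: [0.659, 0.707, 0.19, 0.176]
ft_force: [0.1, 0.5, -0.7]
opening: 0.798
finger_force: 0.0
```

Run:
```python
from h import *
from rig import telemetry, cams
np.set_printoptions(precision=4,suppress=True)
o=telemetry.observe();print(o["clock"],o["eef_pos"],Ro.from_quat(o["ee_rot"]).as_matrix(),o["joint_pos"],o["opening"])
w=cams.get_image("wrist");pickle.dump(w,open("w2.pkl","wb"))
cv2.imwrite("pics/w2.png",cv2.resize(w["image"][:,:,::-1],(800,600),interpolation=cv2.INTER_CUBIC))
```

```text
5.2 [0.4809 0.1576 0.2446] [[-0.0706  0.8638  0.4989]
 [ 0.9975  0.0605  0.0365]
 [ 0.0014  0.5002 -0.8659]] [ 0.3872 -0.0785 -0.8677  2.1959  0.2905  0.532  -0.6396] 0.7977841784738272
```

View pics/w2.png

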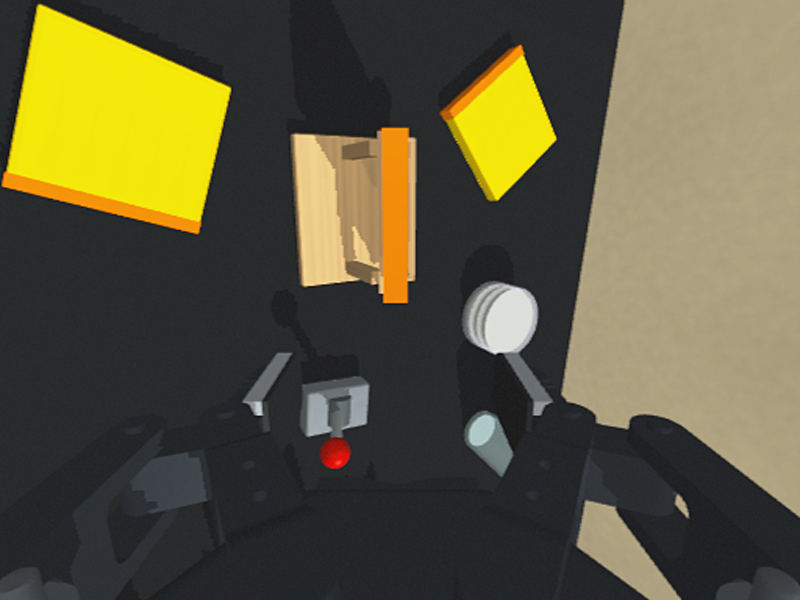

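The wrist view shows the orange tape top face as a strip with corners at about (382,128), (409,127), (408,303) and (384,303). The red knob is at (335,453). I'll refine the easel pose with these points.

Run:
```python
from h import *
from rig import telemetry
np.set_printoptions(precision=4,suppress=True)
d=pickle.load(open("d0.pkl","rb")); S,D=d["scene"],d["side"];W=pickle.load(open("w2.pkl","rb"))
m=comp(W["image"],(8,180,150),(18,255,255));n,l,st,ce=cv2.connectedComponentsWithStats(m)
i=np.argmax([s[4]*(230<s[0]<270) for s in st]); c=np.argwhere(l==i)[:,::-1].astype(np.float32)
h=cv2.boxPoints(cv2.minAreaRect(c));print(h)
h=sorted(h.tolist(),key=lambda p:p[1]); far=sorted(h[:2]);near=sorted(h[2:])
f=lambda ox,oy,s,du=0:(lambda u,v:np.array([ox+(u-du+.5)/s-.5,oy+(v+.5)/s-.5]))
s1=f(280,135,5);d1=f(205,95,5,400);a=np.pi/6
def pl(x,y,z): return [.09+x*np.cos(a)-z*np.sin(a),y,.036+x*np.sin(a)+z*np.cos(a)]
O=[(W,np.array(far[0])+[-.5,-.5],pl(-.0085,.06,.12)),(W,np.array(far[1])+[.5,-.5],pl(.0085,.06,.12)),(W,np.array(near[0])+[-.5,.5],pl(-.0085,-.06,.12)),(W,np.array(near[1])+[.5,.5],pl(.0085,-.06,.12))]
O2=O+[(S,s1(83,125),pl(-.0085,-.06,.12)),(S,s1(280,82),pl(-.0085,.06,.12)),(D,d1(500,65),pl(-.0085,.06,.12)),(D,d1(537,220),pl(-.0085,-.06,.12)),(D,d1(535,55),pl(.0085,.06,.12)),(D,d1(562,210),pl(.0085,-.06,.12))]
for o in(O,O2):
    p,r=fit(o,[.5,.2,0.05]);print("easel",p,r.round(1).tolist())
    T=Ro.from_euler('z',p[2]).as_matrix()@pl(0,0,.12)+[p[0],p[1],0];print("top",T)
    R,Rp=Rtool(p[2],a);st=telemetry.observe()
    for b in(.05,-.038):print(b,delta(st,T+b*Rp[:,2],R))
mm=comp(W["image"],(0,150,120),(4,255,255));v=np.argwhere(mm[250:,:300]).mean(0)
print("tip",tri([(S,(246.3,171.7)),(D,(228.3,186.5)),(W,(v[1],v[0]+250))]),tri([(W,(v[1],v[0]+250)),(D,(228.3,186.5))]))
print("box top c",plane(W,(335*.64,400*.64),.03))
```

```text
[[244.  82.]
 [261.  82.]
 [261. 193.]
 [244. 193.]]
easel [0.5062 0.2034 0.0642] [[0.7, 0.2], [-0.9, 0.2], [1.3, -0.3], [-1.9, -0.2]]
top [0.5362 0.2053 0.1399]
0.05 (array([ 0.1524,  0.2303, -0.3066]), array([-0.0004,  0.    , -0.0021]))
-0.038 (array([ 0.3719,  0.2444, -0.6876]), array([-0.0004,  0.    , -0.0021]))
easel [0.5076 0.2029 0.076 ] [[1.2, 0.5], [-0.4, 0.4], [2.9, -0.2], [-0.4, -0.3], [0.8, -1.2], [-1.1, -0.6], [0.5, 0.8], [-1.0, -1.2], [-1.8, -0.0], [-1.0, -2.0]]
top [0.5375 0.2052 0.1399]
0.05 (array([ 0.159 ,  0.2281, -0.3066]), array([-0.0004,  0.    ,  0.0016]))
-0.038 (array([ 0.3784,  0.2448, -0.6876]), array([-0.0004,  0.    ,  0.0016]))
tip [ 0.5154 -0.0001  0.0961] [0.515  0.0015 0.0971]
box top c [0.5412 0.0151 0.03  ]
```

Request:
step_arm([
  [[0.05,0.1,-0.1,0,0,0,0.5],[0.1,0.2,-0.2,0,0,0,0.5],[0.155,0.23,-0.307,0,0,0,0.5],[0.155,0.23,-0.307,0,0,0,0.5],[0.155,0.23,-0.307,0,0,0,0.5],[0.21,0.233,-0.4,0,0,0,0.5],[0.265,0.237,-0.5,0,0,0,0.5],[0.32,0.24,-0.595,0,0,0,0.5],[0.375,0.245,-0.688,0,0,0,0.5],[0.375,0.245,-0.688,0,0,0,0.5]],
])

```text
clock: 6.5
eef_pos: [0.5556, 0.2061, 0.107]
ee_rot: [0.659, 0.707, 0.189, 0.176]
ft_force: [-0.1, -0.2, -0.2]
opening: 0.502
finger_force: 0.0
```

Run:
```python
from h import *
from rig import telemetry, cams
o=telemetry.observe();print(o["eef_pos"],o["ft_force"])
w=cams.get_image("wrist");s=cams.get_image("side")
a=cv2.resize(w["image"][100:384,100:412],(440,400));b=cv2.resize(s["image"][70:190,170:278],(360,400))
cv2.imwrite("pics/g1.png",np.hstack([a,b])[:,:,::-1])
```

```text
[0.55562794 0.20606624 0.10697257] [-0.10220303 -0.1946855  -0.18239651]
```

View pics/g1.png

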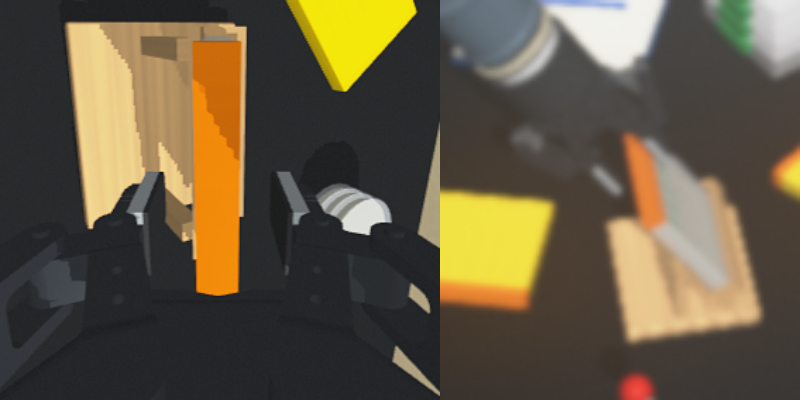

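The plate sits centred between the open pads (tape at x≈217, pads at 150 and 285 in the left half). Closing now.

Request:
step_arm([
  [[0,0,0,0,0,0,0.3],[0,0,0,0,0,0,0.1],[0,0,0,0,0,0,0],[0,0,0,0,0,0,0],[0,0,0,0,0,0,0],[0,0,0,0,0,0,0],[0,0,0,0,0,0,0],[0,0,0,0,0,0,0],[0,0,0,0,0,0,0],[0,0,0,0,0,0,0]],
], force=50)

```text
clock: 7.85
eef_pos: [0.5554, 0.207, 0.1081]
ee_rot: [0.658, 0.707, 0.19, 0.177]
ft_force: [-4.2, -1.7, 6.7]
opening: 0.175
finger_force: 48.7
```

Request:
step_arm([
  [[-0.02,-0.001,0.035,0,0,0,0],[-0.05,-0.003,0.087,0,0,0,0],[-0.1,-0.007,0.173,0,0,0,0],[-0.15,-0.01,0.26,0,0,0,0],[-0.2,-0.014,0.347,0,0,0,0],[-0.26,-0.02,0.45,0,0,0,0],[-0.32,-0.025,0.56,0,0,0,0],[-0.35,-0.03,0.65,0,0,0,0],[-0.35,-0.03,0.65,0,0,0,0],[-0.35,-0.03,0.65,0,0,0,0]],
])

```text
clock: 9.1
eef_pos: [0.485, 0.2003, 0.2361]
ee_rot: [0.658, 0.707, 0.189, 0.176]
ft_force: [0.1, -0.6, -1.8]
opening: 0.175
finger_force: 49.1
```

Run:
```python
from h import *
from rig import telemetry
np.set_printoptions(precision=4,suppress=True)
o=telemetry.observe();R,Rp=Rtool(.232,0)
bay=np.array([.615,-.2342,.012])
print(o["eef_pos"],o["ft_force"],o["finger_force"],o["opening"],o["joint_pos"])
print(delta(o,bay+[0,0,.082+.14],R))
```

```text
[0.485  0.2003 0.2361] [ 0.0747 -0.6188 -1.8453] 49.09931302070618 0.17469101761239283 [ 0.4224  0.0113 -1.046   2.1614  0.5167  0.5794 -0.9299]
(array([ 0.6501, -2.1726, -0.0104]), array([-0.0252,  0.1647,  0.05  ]))
```

Request:
step_arm([
  [[0.05,-0.1,0.05,-0.003,0.02,0.006,0],[0.1,-0.25,0.1,-0.006,0.04,0.012,0],[0.15,-0.4,0.1,-0.01,0.07,0.02,0],[0.2,-0.55,0.1,-0.015,0.1,0.03,0],[0.25,-0.7,0.1,-0.02,0.13,0.04,0],[0.3,-0.85,0.1,-0.025,0.165,0.05,0],[0.3,-1,0.1,-0.025,0.165,0.05,0],[0.3,-1,0.1,-0.025,0.165,0.05,0],[0.3,-1,0.1,-0.025,0.165,0.05,0],[0.3,-1,0.1,-0.025,0.165,0.05,0]],
])

```text
clock: 10.35
eef_pos: [0.5451, 0.0023, 0.2566]
ee_rot: [0.62, 0.785, 0.001, -0.001]
ft_force: [0.3, 0.4, -2.0]
opening: 0.172
finger_force: 49.2
```

Request:
step_arm([
  [[0.1,-0.15,0,0,0,0,0],[0.2,-0.3,0,0,0,0,0],[0.28,-0.45,0,0,0,0,0],[0.35,-0.6,0,0,0,0,0],[0.35,-0.75,0,0,0,0,0],[0.35,-0.88,0,0,0,0,0],[0.35,-0.97,0,0,0,0,0],[0.35,-1,0,0,0,0,0],[0.35,-1,0,0,0,0,0],[0.35,-1,0,0,0,0,0]],
])

```text
clock: 11.6
eef_pos: [0.6156, -0.1973, 0.2571]
ee_rot: [0.62, 0.785, 0.001, -0.001]
ft_force: [0.2, -0.4, -2.4]
opening: 0.174
finger_force: 49.2
```

Run:
```python
from h import *
from rig import telemetry, cams
np.set_printoptions(precision=4,suppress=True)
o=telemetry.observe();R,Rp=Rtool(.232,0)
bay=np.array([.615,-.2342,.012])
print(o["clock"],o["eef_pos"],o["ft_force"],o["finger_force"],o["opening"],o["joint_pos"])
print(delta(o,bay+[0,0,.082+.14],R))
d={n:cams.get_image(n) for n in("scene","side","wrist")};pickle.dump(d,open("d3.pkl","wb"))
r=lambda n,x,y,w,h,W,H:cv2.resize(d[n]["image"][y:y+h,x:x+w],(W,H),interpolation=cv2.INTER_CUBIC)
cv2.imwrite("pics/h1.png",np.vstack([np.hstack([r("scene",110,120,120,130,360,390),r("side",190,170,130,130,390,390)]),r("wrist",0,40,512,143,750,210)])[:,:,::-1])
```

```text
11.6 [ 0.6156 -0.1973  0.2571] [ 0.2393 -0.3554 -2.3884] 49.20909762382507 0.17434596226113885 [ 0.7799  0.4908 -0.7865  1.4987  0.3514  1.2988  0.1919]
(array([-0.0029, -0.1843, -0.1154]), array([-0.0007,  0.    , -0.0007]))
```

View pics/h1.png

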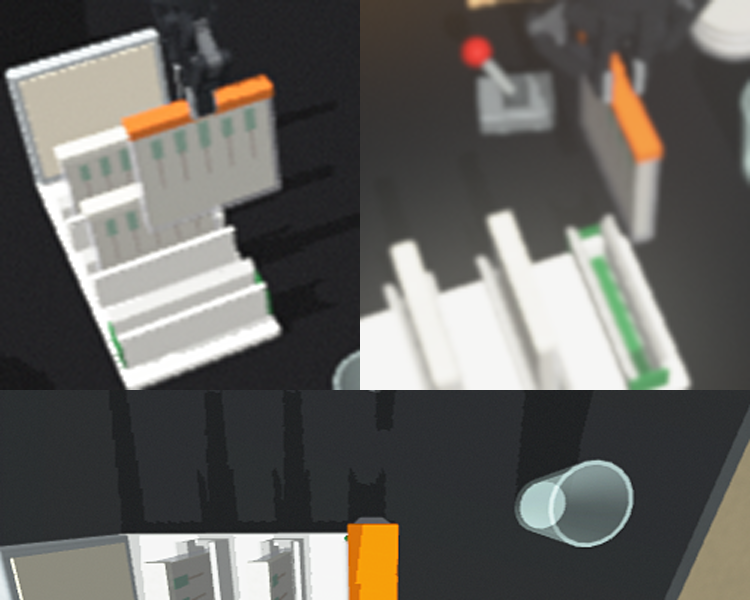

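The plate hangs upright from the gripper with the tape on top, tape ends at scene crop (124,118) and (272,76). I'll measure how it sits in the gripper.

Run:
```python
from h import *
from rig import telemetry
np.set_printoptions(precision=4,suppress=True)
d=pickle.load(open("d3.pkl","rb"));S,D,W=d["scene"],d["side"],d["wrist"]
s=lambda u,v:np.array([110+(u+.5)/3-.5,120+(v+.5)/3-.5]);q=lambda u,v:np.array([190+(u-360+.5)/3-.5,170+(v+.5)/3-.5])
t,b=.0085,.06
O=[(S,s(278,187),(t,b,0)),(S,s(272,76),(-t,b,.12)),(S,s(124,118),(-t,-b,.12)),(D,q(663,155),(t,-b,.12)),(D,q(638,163),(-t,-b,.12)),(D,q(655,235),(t,-b,0)),(D,q(635,241),(-t,-b,0)),(D,q(612,55),(-t,b,.12))]
m=comp(W["image"],(8,180,150),(18,255,255));n,l,st,_=cv2.connectedComponentsWithStats(m)
print([x.tolist() for x in st[1:] if x[4]>40])
i=1+np.argmax([x[4]*(200<x[0]<300) for x in st[1:]]);x,y=st[i][:2];row=np.flatnonzero(l[y+3]==i)
print("tape far edge px",row[0],row[-1],y)
O+=[(W,np.array([row[0]-.5,y-.5]),(-t,b,.12)),(W,np.array([row[-1]+.5,y-.5]),(t,b,.12))]
o=telemetry.observe();e=o["eef_pos"]
def f(p):
    R=Ro.from_rotvec(p[3:]).as_matrix();return np.concatenate([proj(c,R@np.array(l)+p[:3])-uv for c,uv,l in O])
p0=np.r_[e-[0,0,.082],0,0,.232]
print("pred resid",f(p0).reshape(-1,2).round(1).tolist())
r=least_squares(f,p0,loss='soft_l1');print("fit",r.x,r.x-p0,f(r.x).reshape(-1,2).round(1).tolist())
```

```text
[[237, 131, 35, 144, 960]]
tape far edge px 237 271 131
pred resid [[1.7, 0.4], [-2.2, -1.3], [-0.1, -0.8], [-1.2, -1.9], [-0.5, -2.2], [-0.3, 1.3], [-0.7, 1.5], [-11.3, -8.9], [-0.2, 1.3], [-1.5, 1.3]]
fit [ 0.6167 -0.1941  0.1716  0.0267 -0.0056  0.2401] [ 0.0012  0.004  -0.0034  0.0267 -0.0056  0.0081] [[3.3, 0.8], [-1.9, -0.6], [0.6, 1.1], [-0.7, -1.0], [0.0, -1.2], [0.0, 0.7], [-0.3, 1.0], [-11.1, -8.5], [1.1, 0.3], [-0.7, 0.1]]
```

Request:
step_arm([
  [[0,-0.07,0,0,0,0,0],[0,-0.14,0,0,0,0,0],[0,-0.19,0,0,0,0,0],[0,-0.19,-0.1,0,0,0,0],[0,-0.19,-0.2,0,0,0,0],[0,-0.19,-0.3,0,0,0,0],[0,-0.19,-0.4,0,0,0,0],[0,-0.19,-0.48,0,0,0,0],[0,-0.19,-0.5,0,0,0,0],[0,-0.19,-0.5,0,0,0,0]],
])

```text
clock: 13.0
eef_pos: [0.6157, -0.237, 0.1569]
ee_rot: [0.621, 0.784, 0.001, -0.0]
ft_force: [-0.1, 0.5, -1.6]
opening: 0.174
finger_force: 49.2
```

Run:
```python
from h import *
from rig import telemetry, cams
o=telemetry.observe();print(o["clock"],o["eef_pos"],o["ft_force"],o["finger_force"])
d={n:cams.get_image(n) for n in("scene","side","wrist")};pickle.dump(d,open("d4.pkl","wb"))
r=lambda n,x,y,w,h,W,H:cv2.resize(d[n]["image"][y:y+h,x:x+w],(W,H),interpolation=cv2.INTER_CUBIC)
cv2.imwrite("pics/h2.png",np.hstack([r("scene",115,145,100,100,400,400),r("side",225,215,90,90,400,400)])[:,:,::-1])
```

```text
13.0 [ 0.61565723 -0.23699625  0.15691789] [-0.0724931   0.47407868 -1.58248878] 49.206368923187256
```

View pics/h2.png

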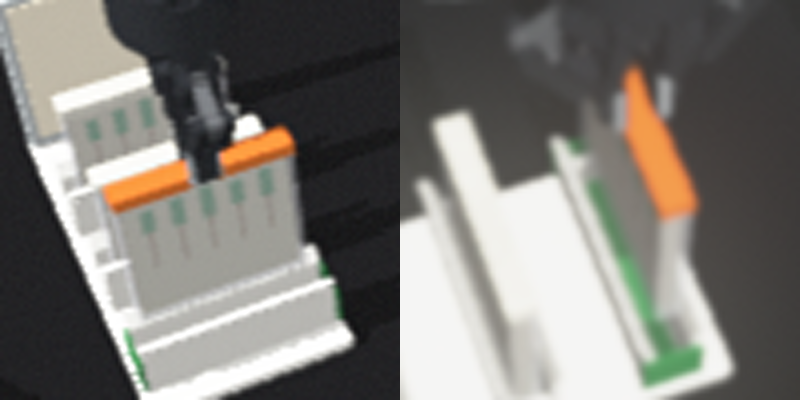

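The plate is aligned over the green bay: its lower edge is just above the mouth at scene crop (220,285), between both walls. Lowering slowly with force checks.

Request:
step_arm([
  [[0,0.006,-0.03,0,0,0,0],[0,0.006,-0.06,0,0,0,0],[0,0.006,-0.09,0,0,0,0],[0,0.006,-0.12,0,0,0,0],[0,0.006,-0.14,0,0,0,0],[0,0.006,-0.16,0,0,0,0],[0,0.006,-0.18,0,0,0,0],[0,0.006,-0.2,0,0,0,0],[0,0.006,-0.2,0,0,0,0],[0,0.006,-0.2,0,0,0,0]],
])

```text
clock: 14.4
eef_pos: [0.6156, -0.2359, 0.117]
ee_rot: [0.621, 0.784, 0.001, -0.0]
ft_force: [0.3, -0.0, -1.6]
opening: 0.173
finger_force: 49.2
```

Already 20 mm inside the mouth (bottom ≈ 35 mm) with no contact force. Continuing.

Request:
step_arm([
  [[0,0,-0.02,0,0,0,0],[0,0,-0.04,0,0,0,0],[0,0,-0.055,0,0,0,0],[0,0,-0.07,0,0,0,0],[0,0,-0.08,0,0,0,0],[0,0,-0.088,0,0,0,0],[0,0,-0.095,0,0,0,0],[0,0,-0.1,0,0,0,0],[0,0,-0.1,0,0,0,0],[0,0,-0.1,0,0,0,0]],
])

```text
clock: 15.65
eef_pos: [0.6155, -0.2358, 0.0969]
ee_rot: [0.621, 0.784, 0.001, -0.001]
ft_force: [0.0, -0.0, -1.7]
opening: 0.173
finger_force: 49.2
```

Request:
step_arm([
  [[0,0,-0.005,0,0,0,0],[0,0,-0.01,0,0,0,0],[0,0,-0.013,0,0,0,0],[0,0,-0.016,0,0,0,0],[0,0,-0.018,0,0,0,0],[0,0,-0.02,0,0,0,0],[0,0,-0.02,0,0,0,0],[0,0,-0.02,0,0,0,0],[0,0,-0.02,0,0,0,0],[0,0,-0.02,0,0,0,0]],
])

```text
clock: 16.9
eef_pos: [0.6166, -0.2355, 0.0951]
ee_rot: [0.621, 0.784, 0.001, 0.001]
ft_force: [-1.8, 0.5, 9.3]
opening: 0.17
finger_force: 50.4
```

Request:
step_arm([
  [[0,0,0,0,0,0,0],[0,0,0,0,0,0,0],[0,0,-0.004,0,0,0,0],[0,0,-0.008,0,0,0,0],[0,0,-0.01,0,0,0,0],[0,0,-0.01,0,0,0,0],[0,0,-0.01,0,0,0,0],[0,0,-0.01,0,0,0,0],[0,0,-0.01,0,0,0,0],[0,0,-0.01,0,0,0,0]],
], force=20)

```text
clock: 18.15
eef_pos: [0.6176, -0.2353, 0.095]
ee_rot: [0.62, 0.784, 0.001, 0.002]
ft_force: [-2.9, 1.9, 16.6]
opening: 0.17
finger_force: 51.4
```

Run:
```python
from h import *
from rig import telemetry, cams
np.set_printoptions(precision=4,suppress=True)
d={n:cams.get_image(n) for n in("scene","side","wrist")};pickle.dump(d,open("d5.pkl","wb"))
r=lambda n,x,y,w,h,W,H:cv2.resize(d[n]["image"][y:y+h,x:x+w],(W,H),interpolation=cv2.INTER_CUBIC)
cv2.imwrite("pics/h3.png",np.hstack([r("scene",115,145,100,100,400,400),r("side",225,215,90,90,400,400)])[:,:,::-1])
for n in("scene","side"):
    R=Ro.from_euler('z',.232).as_matrix();o=np.array([115,145]) if n=="scene" else np.array([225,215]);k=4 if n=="scene" else 400/90
    for l in[(-.0085,-.06,.12),(-.0085,.06,.12),(.0085,-.06,.12)]:
        print(n,l,((proj(d[n],R@np.array(l)+[.615,-.2342,.012])-o+.5)*k+(0 if n=="scene" else np.array([400,0]))).round())
```

```text
scene (-0.0085, -0.06, 0.12) [127. 247.]
scene (-0.0085, 0.06, 0.12) [299. 188.]
scene (0.0085, -0.06, 0.12) [135. 265.]
side (-0.0085, -0.06, 0.12) [656. 268.]
side (-0.0085, 0.06, 0.12) [577.  82.]
side (0.0085, -0.06, 0.12) [687. 258.]
```

View pics/h3.png

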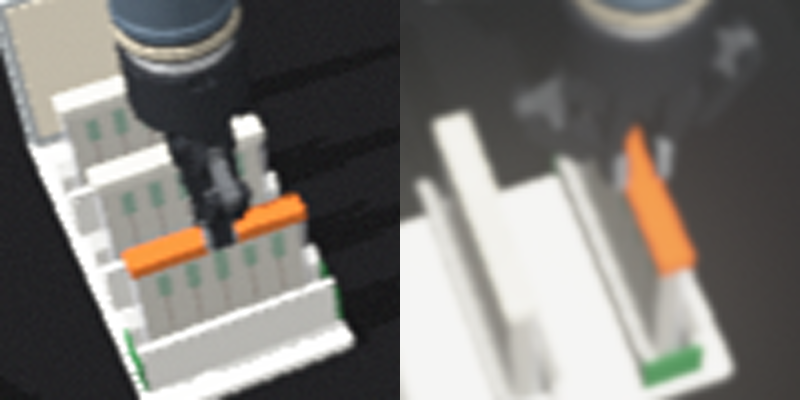

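The tape corners at (125,253) and (299,195) in the scene crop match the prediction for a fully seated plate, and the contact force is 17 N at the expected height. I'll relax the push and let go.

Request:
step_arm([
  [[0,0,0.008,0,0,0,0],[0,0,0.014,0,0,0,0],[0,0,0.014,0,0,0,0.18],[0,0,0.014,0,0,0,0.22],[0,0,0.014,0,0,0,0.28],[0,0,0.014,0,0,0,0.35],[0,0,0.014,0,0,0,0.45],[0,0,0.014,0,0,0,0.5],[0,0,0.014,0,0,0,0.5],[0,0,0.014,0,0,0,0.5]],
])

```text
clock: 19.55
eef_pos: [0.6154, -0.2358, 0.0937]
ee_rot: [0.621, 0.784, 0.001, -0.001]
ft_force: [-0.4, 0.2, 0.1]
opening: 0.505
finger_force: 0.0
```

Request:
step_arm([
  [[0,0,0.03,0,0,0,0.5],[0,0,0.08,0,0,0,0.5],[0,0,0.15,0,0,0,0.5],[0,0,0.25,0,0,0,0.5],[0,0,0.4,0,0,0,0.5],[0,0,0.6,0,0,0,0.5],[0,0,0.8,0,0,0,0.5],[0,0,0.9,0,0,0,0.5],[0,0,0.9,0,0,0,0.5],[0,0,0.9,0,0,0,0.5]],
])

```text
clock: 20.8
eef_pos: [0.6144, -0.2359, 0.2719]
ee_rot: [0.621, 0.784, -0.0, -0.002]
ft_force: [-0.2, 0.2, -1.2]
opening: 0.503
finger_force: 0.0
```

Run:
```python
from h import *
from rig import telemetry, cams
np.set_printoptions(precision=4,suppress=True)
o=telemetry.observe();print(o["clock"],o["eef_pos"],o["ft_force"])
d={n:cams.get_image(n) for n in("scene","side","wrist")};pickle.dump(d,open("d6.pkl","wb"))
r=lambda n,x,y,w,h,W,H:cv2.resize(d[n]["image"][y:y+h,x:x+w],(W,H),interpolation=cv2.INTER_CUBIC)
cv2.imwrite("pics/i1.png",np.vstack([np.hstack([r("scene",115,145,100,100,340,340),r("side",225,215,90,90,340,340)]),np.hstack([r("scene",223,160,50,55,200,220),r("side",211,171,55,55,220,220),np.zeros((220,260,3),np.uint8)])])[:,:,::-1])
def pin(c,lo,hi,x0,x1,y0,y1):
    m=comp(c["image"],lo,hi);z=np.zeros_like(m);z[y0:y1,x0:x1]=m[y0:y1,x0:x1];return np.argwhere(z)[:,::-1].mean(0)
t=tri([(d["scene"],pin(d["scene"],(0,150,120),(4,255,255),235,262,160,185)),(d["side"],pin(d["side"],(0,150,120),(4,255,255),215,245,175,200))]);print("tip",t)
```

```text
20.8 [ 0.6144 -0.2359  0.2719] [-0.2257  0.2408 -1.1575]
tip [ 0.5158 -0.0009  0.0976]
```

View pics/i1.png

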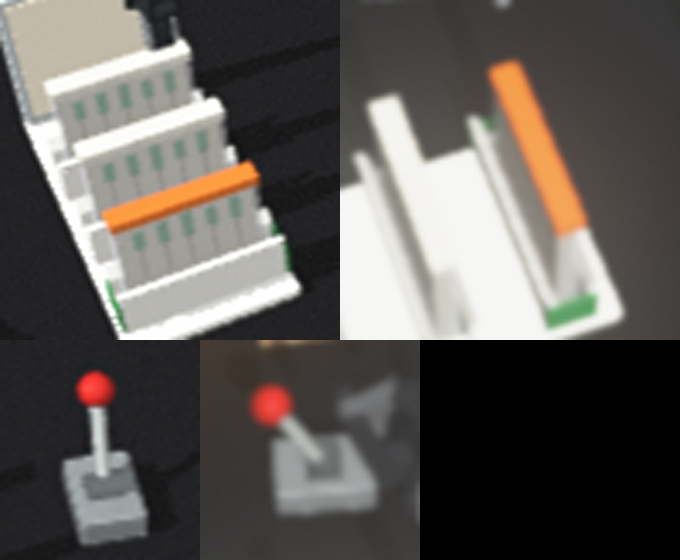

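The orange-taped plate stands upright in the green bay, released (tape from (105,220) to (258,172) in the scene crop). The lever knob and box are clear in the lower crops. That is the eleventh picture I have viewed, one over the limit of ten, so I'll view no more and work from numbers. Next is the swing axis from the box corners.

Run:
```python
from h import *
from rig import telemetry
np.set_printoptions(precision=4,suppress=True)
d=pickle.load(open("d6.pkl","rb"));S,D=d["scene"],d["side"]
s=lambda u,v:np.array([223+(u+.5)/4-.5,160+(v-340+.5)/4-.5]);q=lambda u,v:np.array([211+(u-200+.5)/4-.5,171+(v-340+.5)/4-.5])
# box top: order backL(-x,-y) , backR(-x,+y), frontR(+x,+y), frontL(+x,-y)
C=[tri([(S,s(*a)),(D,q(*b))]) for a,b in[((62,462),(278,492)),((127,455),(273,440)),((147,515),(348,435)),((80,523),(378,480))]]
print(np.array(C));piv=tri([(S,s(104,475)),(D,q(322,465))]);print("foot",piv)
m=np.mean(C,0);v=(C[2]-C[1])+(C[3]-C[0]);u=(C[1]-C[0])+(C[2]-C[3]);print("mean",m,"yaw",np.arctan2(v[1],v[0]),np.arctan2(-u[0],u[1]),np.linalg.norm(v)/2,np.linalg.norm(u)/2)
```

```text
[[ 0.5159 -0.0253  0.0264]
 [ 0.515   0.0254  0.0205]
 [ 0.5693  0.0288  0.0115]
 [ 0.5852 -0.027   0.0327]]
foot [ 0.5457 -0.0031  0.0314]
mean [0.5464 0.0005 0.0228] yaw 0.013467378804852164 0.15632607619350197 0.06184433505510482 0.05555976598677878
```

Request:
step_arm([
  [[-0.1,0.15,0,0,0,-0.01,0],[-0.2,0.3,0,0,0,-0.02,0],[-0.3,0.5,0,0,0,-0.03,0],[-0.45,0.7,0,0,0,-0.045,0],[-0.6,0.85,0,0,0,-0.06,0],[-0.7,1,0,0,0,-0.06,0],[-0.8,1,0,0,0,-0.06,0],[-0.8,1,0,0,0,-0.06,0],[-0.8,1,0,0,0,-0.06,0],[-0.8,1,0,0,0,-0.06,0]],
])

```text
clock: 22.2
eef_pos: [0.456, -0.0362, 0.2734]
ee_rot: [0.692, 0.722, 0.001, -0.001]
ft_force: [-0.0, -0.0, -0.0]
opening: -0.002
finger_force: 0.0
```

Request:
step_arm([
  [[0,0.1,-0.05,0,0,0,0],[0,0.175,-0.1,0,0,0,0],[0,0.175,-0.3,0,0,0,0],[0,0.175,-0.5,0,0,0,0],[0,0.175,-0.7,0,0,0,0],[0,0.175,-0.85,0,0,0,0],[0,0.175,-0.92,0,0,0,0],[0,0.175,-0.92,0,0,0,0],[0,0.175,-0.92,0,0,0,0],[0,0.175,-0.92,0,0,0,0]],
])

```text
clock: 23.45
eef_pos: [0.4564, -0.0009, 0.0907]
ee_rot: [0.692, 0.722, 0.001, 0.0]
ft_force: [-0.1, -0.0, -0.2]
opening: -0.004
finger_force: 0.0
```

Request:
step_arm([
  [[0.08,0,0,0,0,0,0],[0.15,0,0,0,0,0,0],[0.2,0,0,0,0,0,0],[0.25,0,0,0,0,0,0],[0.3,0,0,0,0,0,0],[0.35,0,0,0,0,0,0],[0.4,0,0,0,0,0,0],[0.45,0.005,0,0,0,0,0],[0.5,0.01,0,0,0,0,0],[0.5,0.01,0,0,0,0,0]],
])

```text
clock: 24.7
eef_pos: [0.5562, 0.0014, 0.0896]
ee_rot: [0.692, 0.722, 0.001, -0.001]
ft_force: [-0.5, -0.0, -0.4]
opening: 0.001
finger_force: 0.0
```

```bash
cat > tip.py <<'E'
from h import *
from rig import telemetry, cams
np.set_printoptions(precision=4,suppress=True)
o=telemetry.observe();print(o["clock"],o["eef_pos"],o["ft_force"])
P=[]
for n,(x0,x1,y0,y1) in(("scene",(225,280,150,225)),("side",(205,290,160,215))):
    c=cams.get_image(n);m=comp(c["image"],(0,150,100),(4,255,255))
    a=np.argwhere(m[y0:y1,x0:x1]);print(n,len(a),a.mean(0)[::-1]+[x0,y0] if len(a) else "")
    if len(a)>5:P.append((c,a.mean(0)[::-1]+[x0,y0]))
if len(P)==2:print("tip",tri(P))
for c,p in P:print(plane(c,p,.0976))
E
python3 tip.py
```

```text
24.7 [0.5562 0.0014 0.0896] [-0.5185 -0.0353 -0.4498]
scene 25 [243.76 171.84]
side 79 [228.2152 186.3797]
tip [ 0.5169 -0.0072  0.1021]
[ 0.5168 -0.01    0.0976]
[0.515  0.0016 0.0976]
```

The knob reads unmoved with no force, so the fingers must have missed it. I'll compare the side image with the earlier one to find where the finger ends really are.

Run:
```python
from h import *
from rig import telemetry, cams
np.set_printoptions(precision=4,suppress=True)
d=pickle.load(open("d6.pkl","rb"));e=telemetry.observe()["eef_pos"]
for n in("side","scene"):
    c=cams.get_image(n);df=cv2.absdiff(c["image"],d[n]["image"]).max(2)>30
    p=proj(c,e);k=proj(c,np.array([.516,-.001,.0976]));print(n,"tcp px",p,"knob px",k)
    u0=int(round(p[0]))
    for v in range(int(p[1])-30,int(p[1])+14,3):
        u=np.flatnonzero(df[v,u0-45:u0+45])+u0-45; print(v,(u.min(),u.max(),len(u)) if len(u) else "-")
```

```text
side tcp px [243.2015 186.9745] knob px [228.6392 187.1064]
156 (np.int64(219), np.int64(287), 65)
159 (np.int64(217), np.int64(287), 67)
162 (np.int64(225), np.int64(287), 62)
165 (np.int64(225), np.int64(287), 61)
168 (np.int64(225), np.int64(287), 50)
171 (np.int64(230), np.int64(238), 9)
174 (np.int64(240), np.int64(246), 7)
177 (np.int64(239), np.int64(246), 8)
180 (np.int64(240), np.int64(246), 7)
183 (np.int64(252), np.int64(259), 8)
186 (np.int64(246), np.int64(259), 14)
189 (np.int64(246), np.int64(258), 13)
192 (np.int64(254), np.int64(257), 4)
195 (np.int64(248), np.int64(253), 6)
198 (np.int64(250), np.int64(253), 4)
scene tcp px [250.4875 182.2563] knob px [246.6902 171.1876]
152 -
155 (np.int64(253), np.int64(256), 4)
158 (np.int64(253), np.int64(257), 5)
161 (np.int64(253), np.int64(258), 6)
164 (np.int64(245), np.int64(260), 13)
167 (np.int64(246), np.int64(256), 2)
170 (np.int64(246), np.int64(254), 7)
173 (np.int64(246), np.int64(255), 8)
176 (np.int64(247), np.int64(252), 5)
179 -
182 (np.int64(293), np.int64(294), 2)
185 (np.int64(287), np.int64(288), 2)
188 (np.int64(289), np.int64(294), 6)
191 (np.int64(289), np.int64(291), 3)
194 -
```

Run:
```python
from h import *
from rig import cams
d=pickle.load(open("d6.pkl","rb"));c=cams.get_image("side")
for p in[(228,186),(233,191),(237,196),(256,187),(256,189),(250,198),(243,177),(243,183)]:print(p,d["side"]["image"][p[1],p[0]],c["image"][p[1],p[0]])
e=np.array([.59,0.002,.0976]);print(proj(c,e))
```

```text
(228, 186) [241  75  66] [239  71  63]
(233, 191) [171 169 165] [165 164 160]
(237, 196) [177 180 176] [171 175 171]
(256, 187) [109 110 111] [53 51 51]
(256, 189) [105 105 107] [52 51 50]
(250, 198) [100 102 102] [152 155 156]
(243, 177) [62 58 55] [133 134 134]
(243, 183) [61 57 55] [60 59 58]
[255.94325101 183.74288424]
```

The finger ends sit about 20 mm higher than the TCP suggests: they end about 5 px above the TCP's pixel in both views. The pass therefore went over the knob. I'll back off higher, go lower, and push again.

Request:
step_arm([
  [[0,0,0.1,0,0,0,0],[-0.15,0,0.15,0,0,0,0],[-0.35,0,0.15,0,0,0,0],[-0.5,0,0.15,0,0,0,0],[-0.5,0,0.05,0,0,0,0],[-0.5,0,-0.08,0,0,0,0],[-0.5,0,-0.13,0,0,0,0],[-0.5,0,-0.13,0,0,0,0],[-0.5,0,-0.13,0,0,0,0],[-0.5,0,-0.13,0,0,0,0]],
])

```text
clock: 26.2
eef_pos: [0.456, 0.0012, 0.0644]
ee_rot: [0.692, 0.722, 0.001, 0.0]
ft_force: [-0.1, -0.5, 0.6]
opening: 0.003
finger_force: 0.0
```

Request:
step_arm([
  [[0.08,0,0,0,0,0,0],[0.15,0,0,0,0,0,0],[0.19,0,0,0,0,0,0],[0.22,0,0,0,0,0,0],[0.25,0,0,0,0,0,0],[0.28,0,0,0,0,0,0],[0.31,0,0,0,0,0,0],[0.34,0,0,0,0,0,0],[0.37,0,0,0,0,0,0],[0.4,0,0,0,0,0,0]],
])

```text
clock: 27.45
eef_pos: [0.5353, 0.0011, 0.0633]
ee_rot: [0.692, 0.722, 0.0, -0.001]
ft_force: [-0.5, 0.1, 0.8]
opening: 0.002
finger_force: 0.5
```

```bash
python3 tip.py
```

```text
27.45 [0.5353 0.0011 0.0633] [-0.462   0.0871  0.7961]
scene 71 [249.6479 181.1268]
side 70 [245.8857 183.8286]
tip [ 0.5633 -0.0024  0.1046]
[ 0.5579 -0.0019  0.0976]
[0.563  0.0048 0.0976]
```

The lever moves now (tip from x=0.516 to 0.563). Continuing to push.

Request:
step_arm([
  [[0.02,0,0,0,0,0,0],[0.04,0,0,0,0,0,0],[0.06,0,0,0,0,0,0],[0.08,0,0,0,0,0,0],[0.1,0,0,0,0,0,0],[0.11,0,0,0,0,0,0],[0.12,0,0,0,0,0,0],[0.13,0,0,0,0,0,0],[0.13,0,0,0,0,0,0],[0.13,0,0,0,0,0,0]],
])

```text
clock: 28.8
eef_pos: [0.5616, 0.0012, 0.0637]
ee_rot: [0.692, 0.722, 0.001, -0.0]
ft_force: [0.1, -0.8, -0.0]
opening: -0.0
finger_force: 0.0
```

```bash
python3 tip.py
```

```text
28.8 [0.5616 0.0012 0.0637] [ 0.1445 -0.8431 -0.0187]
scene 63 [251.619  188.2222]
side 67 [254.1493 185.0597]
tip [ 0.5851 -0.0021  0.0967]
[ 0.5866 -0.003   0.0976]
[ 0.5848 -0.0019  0.0976]
```

Request:
step_arm([
  [[0.01,0,0,0,0,0,0],[0.02,0,0,0,0,0,0],[0.03,0,0,0,0,0,0],[0.04,0,0,0,0,0,0],[0.05,0,0,0,0,0,0],[0.05,0,0,0,0,0,0],[0.05,0,0,0,0,0,0],[0.05,0,0,0,0,0,0],[0.05,0,0,0,0,0,0],[0.05,0,0,0,0,0,0]],
])

```text
clock: 30.15
eef_pos: [0.5677, 0.0011, 0.0632]
ee_rot: [0.692, 0.722, -0.003, -0.003]
ft_force: [-9.6, -0.6, 5.1]
opening: -0.001
finger_force: 5.2
```

```bash
python3 tip.py
```

```text
30.15 [0.5677 0.0011 0.0632] [-9.6041 -0.583   5.0969]
scene 64 [251.75   189.7188]
side 61 [255.7541 185.4262]
tip [ 0.5894 -0.0027  0.0951]
[ 0.5924 -0.004   0.0976]
[ 0.5889 -0.0037  0.0976]
```

The lever is at its stop (9.6 N reaction). One firmer nudge, then retreat.

Request:
step_arm([
  [[0.01,0,0,0,0,0,0],[0.01,0,0,0,0,0,0],[-0.1,0,0,0,0,0,0],[-0.25,0,0,0,0,0,0],[-0.5,0,0,0,0,0,0],[-0.5,0,0.2,0,0,0,0],[-0.5,0,0.5,0,0,0,0],[-0.5,0,0.8,0,0,0,0],[-0.5,0,0.9,0,0,0,0],[-0.5,0,0.9,0,0,0,0]],
])

```text
clock: 31.5
eef_pos: [0.4729, 0.0012, 0.2453]
ee_rot: [0.692, 0.722, 0.002, 0.002]
ft_force: [-0.0, -0.0, -0.6]
opening: -0.002
finger_force: 0.0
```

```bash
python3 tip.py
python3 - <<'E'
from h import *
from rig import cams
np.set_printoptions(precision=4,suppress=True)
a=pickle.load(open("d6.pkl","rb"));b=pickle.load(open("d0.pkl","rb"))
for n in("scene","side"):
    c=cams.get_image(n)
    t=lambda im,r:(lambda m:(m.mean(0)[::-1]+[r[0],r[1]],len(m)))(np.argwhere(comp(im,(8,160,140),(18,255,255))[r[1]:r[3],r[0]:r[2]]))
    r=(125,180,205,230) if n=="scene" else (250,220,300,285)
    print(n,"tape d6/now",t(a[n]["image"],r),t(c["image"],r))
    for nm,x in(("beaker",(.7,-.02)),):pass
    for nm,q in((("beaker",(220,235,250,280)),("dishes",(278,232,316,270)),("panel",(120,135,160,165))) if n=="scene" else (("beaker",(315,190,348,238)),("dishes",(296,154,333,192)))):
        s=np.s_[q[1]:q[3],q[0]:q[2]];print(nm,"mean abs diff vs start",cv2.absdiff(c["image"][s],b[n]["image"][s]).mean().round(1),c["image"][s].mean((0,1)),b[n]["image"][s].mean((0,1)))
E
```

```text
31.5 [0.4729 0.0012 0.2453] [-0.028  -0.0013 -0.5813]
scene 64 [251.8281 189.5312]
side 75 [254.9333 185.1733]
tip [ 0.5875 -0.0017  0.0944]
[ 0.5918 -0.0036  0.0976]
[ 0.5868 -0.0026  0.0976]
scene tape d6/now (array([168.1672, 202.659 ]), 305) (array([168.1672, 202.659 ]), 305)
beaker mean abs diff vs start 1.8 [120.3837 131.2652 130.2363] [118.9304 129.7993 128.7881]
dishes mean abs diff vs start 1.7 [161.4564 160.6447 159.358 ] [160.0388 159.2417 157.9231]
panel mean abs diff vs start 2.0 [188.9825 184.1108 171.1183] [186.9508 182.125  169.2633]
side tape d6/now (array([276.7018, 252.5322]), 342) (array([276.8429, 252.9229]), 350)
beaker mean abs diff vs start 0.9 [112.154  120.5101 117.7229] [111.0587 119.9173 117.19  ]
dishes mean abs diff vs start 0.9 [151.8848 149.1999 144.5327] [150.9452 148.4189 143.7937]
```

The reaction direction (5.1/9.6, or 0.49 rad of lean) confirms the lever is fully over. The plate tape, beaker and dishes are unchanged and the robot is clear.

```bash
python3 -c "
from rig import manip
print(manip.sign_off())"
```

```text
the job is handed in; nothing more can be done
None
```

The job is handed in at about 32 s: the seedling plate stands fully down in the green bay with its tape up, and the red lever is against its far stop. The beaker and dishes are unchanged by pixel check; the other two plates weren't checked separately. My first lever push passed over the knob and I repeated it lower, and I viewed 11 pictures, one over the limit of 10.

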